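# Bring the telescopic magnifier over the gem and hold it there

## Robot

A 6-joint arm with a two-finger parallel gripper is mounted at the origin on the work surface. World frame = base frame: x ahead of the robot, y to its left, z up, the work surface at z = 0. Lengths are in m, angles in degrees, forces in N, time in s.
With the tool pointing down it reaches from about 0.3 to 1 m from the base axis. Payload 5.1 kg.
Tool frame: the origin (TCP) lies at the very end of the fingers, on their centre line; the grasp point (between the pads) lies 19 mm behind it; z points along the fingers, y is the line along which they close (so a half turn about z gives the same grasp; the last joint's range is limited). The gripper opens to 95 mm and grips with 3 to 60 N. Pads are 20 mm wide; open, the fingers measure 119 mm over their backs; the gripper's body (75 mm by 180 mm) begins 59 mm behind the grasp point.
Start: joints at [-70.565, 7.093, 94.555, -0, 78.352, -4.733], TCP at [0.266, -0.593, 0.215] pointing down, gripper open.
Joint ranges: [-149.61, 149.61], [-58.7, 133.49], [1.44, 155.28], [-77.14, 257.14], [18.33, 153.61], [-166.67, 166.67]. Speed limits (degrees/s): [147.25, 147.25, 180, 180, 180, 180].

## Interface

Orientations are given as a 3x3 rotation matrix whose columns are the frame's x, y, z axes.
In Python, from workcell import robot, cams, order gives the robot as it stands.
- The arm moves only by the shell command python3 -m handwheel 'ROWS' [FORCE]. ROWS is JSON, a list of rows, each a list of 3 entries, a list of its own where there are three numbers: the shift along the tool's x, y, z each as a share of 0.5 m, from -1 to 1, then the turn about the tool's z as a share of pi/2 rad, from -1 to 1, then the opening, from 0 (shut) to 1 (fully open). A call has 1 to 5 rows; each row is the pose to reach, as a shift and turn from the pose commanded when the call began, along the tool's axes at that moment; what a row does not reach only later rows make up. A row lasts 1/10 s, in which the tool goes at most 50 mm and 8.59 degrees, less where a joint would pass 70% of its speed; a pose out of reach is approached as far as the arm can. A call with a number of a shift or a turn outside -1 to 1 is refused whole. A call with a gripper value outside its range is refused whole. The fingers move at their own pace and stop on an object; FORCE is the grip in N (left out, the last holds). Time passes only in rows, so rows that repeat a pose let the fingers close. It gives the time, the measured TCP pose, the force, the opening and the grip force at its end, in the units of the state.
- robot.get_obs(): the state, without advancing time (a new reading comes with each control period).
- cams.capture(name): name is "side" or "top"; returns the picture (400x640x3 uint8, red, green, blue); there is no depth.
- cams.camera_model(name): a dict with "fx", "fy", "cx", "cy" (pixels), "position" and "rotation" of the camera in the world. Camera axes: x right, y down, z forward; pixel columns grow to the right and rows downward; lengths in m; the calibration is good to about 2 mm. A picture is of the moment at which its call begins. camera_model takes no time and is no camera call.
- order.sign_off(): hands the job in; it is judged then, once.
The state is a dict: "clock": time; "joints": joint angles; "joint_velocities": joint speeds; "effort": joint torques, N m; "position": TCP position; "ee_rot": TCP orientation; "wrist_force": force on the tool from outside, world axes, zero at the start; "torque": the same for the moment, N m; "width": finger opening in m; "gripper_force": force on a finger pad.
Only numpy, scipy, OpenCV 4.12 (cv2) and the standard library are available. Lean on these libraries where they do the work, as an engineer would, in place of code of your own. Each camera call takes 0.05 s, during which the arm holds its last target. There are 200 camera calls.

## Task

The magnifier on the stand is to be held over the gem in the metal dish: with the telescope still pushed in, turn the turntable clockwise (seen from above) until it clicks into its detent with the arm pointing at the dish, for instance by its upright steel peg. Then pinch the black handle so that the release paddle in its side is squeezed in, pull the telescope straight out past its first stop to its second stop, and finish while still holding it there, paddle squeezed and fully extended, because the springs draw it back. Leave the other things on the table where they stand.

Things in the scene. Friction and masses are not known exactly. Their poses are not given: they have to be found in the camera images.
- stand: Magnifier stand: a wooden board 240 x 450 mm, 18 thick, fixed to the table, with a turntable (wooden disc 170 mm across, top 40 mm above the table). Origin on the table, right under the turntable's upright axis. The board reaches from x -110 to +130 and y -340 to +110 mm of its own frame; its -y is the direction from the turntable to the metal dish at the other end.
- stand_axis (a point): A point on the turntable's upright axis, 100 mm above the table: the height of the telescopic arm's centre line.
- turn (a joint): Turntable angle, rad, anticlockwise positive seen from above. 0: in the detent (sprung ball between two steel bumps on the rim), arm pointing along the stand's -y, at the dish. Starts at 0.6 to 1.1. Turns freely (0.1 Nm) and stays put; the bump at 0.2 to 0.1 rad takes 0.6 to 0.7 Nm, and from about 0.08 rad the ball draws it to 0. Can be overrun, to -0.5.
- peg (a point): The turning peg: a plain upright steel pin 16 mm in diameter standing on the turntable 68 mm from the axis, on the side opposite to the arm. The point is on its centre line, 98 mm above the table; the pin reaches from 40 to 112 mm. The back end of the arm's sleeve is 33 mm nearer the axis.
- tube (a joint): How far the telescope's middle tube (21 mm thick) is out of the brass sleeve (26 mm thick), m: 0 home to 0.050 fully out. Spring return, about 6 N: it follows only when the rod has reached its own end, the first stop. Both fully out is the second stop, 100 mm from home.
- rod (a joint): How far the thin inner rod (14 mm) is out of the middle tube, m: 0 home to 0.050 fully out. Spring return, about 4 N. Fully out is the first stop. While the paddle is not squeezed, the telescope is locked at home. Let go of, it slides home by itself.
- paddle (a joint): Release paddle: a steel plate 34 mm long and 34 high standing 8 mm proud of the handle block's own +x side. Value in m: 0 free to 0.007 fully squeezed in (1 mm proud). Sprung: 1.3 N at first, 3 N fully in. The telescope is unlocked from about 0.005 on. Pinching the block across its width squeezes it in.
- handle: Black handle block on the end of the inner rod, with the paddle in its side and the lens beyond. 28 mm wide (36 with the free paddle, 29 squeezed), 42 long (along the arm), 44 high, from 83 to 127 mm above the table. Origin on the arm's centre line, 100 mm above the table, 125 mm from the turntable's axis at home (225 at the second stop). Its own -y points outwards along the arm.
- grip (a point): The point to pinch at: in the middle of the block's width and length, 107 mm above the table. The block's plain side is 14 mm to its own -x, the paddle's face 22 mm to its +x (15 squeezed). The point turns with the handle: its -y points outwards along the arm.
- lens (a point): Centre of the round magnifying lens, frame 64 mm across and 8 thick, lying flat 62 mm beyond the handle's origin, 100 mm above the table.
- dish (a point): The gem in the middle of the low metal dish (60 mm across) on the stand's board, 39 mm above the table and 285 mm from the turntable's axis. The lens is straight above it at the detent and second stop.
- cup: Bystander, to be left alone: terracotta cup, 76 mm across, 85 tall. Origin at the centre of its underside.
- apple: Bystander, to be left alone: apple, 74 mm across. Origin at the centre of its underside.
- ringbox: Bystander, to be left alone: small wooden ring box, 63 mm square, 40 tall. Origin at the centre of its underside.
- mug: Bystander, to be left alone: dark metal mug, 80 mm across, 85 tall. Origin at the centre of its underside.
- weight: Bystander, to be left alone: small brass scale weight, 30 mm across, 33 tall, standing on the stand's board. Origin at the centre of its underside.
- tin: Bystander, to be left alone: small aluminium tin, 44 mm across, 30 tall, standing on the stand's board. Origin at the centre of its underside.

How it is judged (in metres and radians):
On the way, in this order (a step that is already met when the one before it is completed fails the run):
1. the turntable sits in its detent (within 0.05 rad), the telescope still at home (within 5 mm) (value of joint turn between -0.05 and 0.05 rad and value of joint each of rod, tube below 0.005 m), for 0.3 s.
2. the rod has come out to the first stop with the paddle squeezed, the turntable within 0.09 rad of its detent (value of joint rod above 0.046 m and value of joint paddle above 0.005 m and value of joint turn between -0.09 and 0.09 rad), for 0.1 s.
At the end, for the whole second after the job is handed in: The fingers hold the handle (over 3 N) with the paddle squeezed in at least 5 mm, rod and tube are each out by more than 46 of their 50 mm, the turntable is within 0.05 rad of its detent, the lens is within 20 mm of straight above the gem, and every bystander is within 30 mm of its starting place (value of joint turn between -0.05 and 0.05 rad and value of joint each of rod, tube above 0.046 m and value of joint paddle above 0.005 m and contact force between the fingers and handle above 3 N and horizontal distance between lens and dish below 0.02 m and distance of each of cup, apple, ringbox, mug, weight, tin from where it was at the start of the episode below 0.03 m); the arm keeps its last pose, push and grip.
It fails at once if a bystander is pushed more than 40 mm or tipped over (distance of any of cup, apple, ringbox, mug, weight, tin from where it was at the start of the episode above 0.04 m or angle between any of cup, apple, ringbox, mug, weight, tin's own z axis and vertical above 0.5 rad).
It also fails if it takes over 43 s, if anything falls off the work surface, if the arm or the gripper's body presses on something with over 40 N, if the wrist force passes 120 N, or if a joint passes its speed limit or range.

## Working session

There is one attempt and no reset: what is moved stays moved. The work goes in short steps, Python scripts to look and compute and a shell command to move; the robot and the scene stay as the last step left them, time stands still between calls to the robot, and variables do not carry over. Pictures are saved under pics/ and viewed, at most 10 in all, crops included, and the job is handed in when it is done.

```bash
ls; mkdir -p pics; python3 - <<'E'
from workcell import robot,cams
import cv2,json
for n in("top","side"):
    cv2.imwrite(f"pics/{n}0.png",cams.capture(n)[:,:,::-1]); m=cams.camera_model(n); print(n,m)
o=robot.get_obs(); print(o["clock"],o["position"],o["ee_rot"],o["width"])
E
```

```text
pics
top {'fx': 414.608524908284, 'fy': 414.608524908284, 'cx': 325.79418927074306, 'cy': 203.3989798561949, 'position': array([ 0.48757276, -0.01000788,  1.22306417]), 'rotation': array([[ 0.01681899, -0.99715185,  0.07352086],
       [-0.99984837, -0.01644152,  0.00573643],
       [-0.0045113 , -0.0736062 , -0.99727718]])}
side {'fx': 475.3847113564611, 'fy': 475.3847113564611, 'cx': 318.85882953773915, 'cy': 197.65318926028243, 'position': array([0.21203931, 0.71754065, 0.80610434]), 'rotation': array([[-0.90416703, -0.27892211,  0.32354976],
       [-0.42699545,  0.61231978, -0.66538663],
       [-0.01252487, -0.73977492, -0.67273783]])}
0.1 [ 0.26589491 -0.59249188  0.21354537] [[ 9.12348815e-01  4.09413247e-01 -6.57436836e-04]
 [ 4.09413760e-01 -9.12347172e-01  1.73531483e-03]
 [ 1.10650243e-04 -1.85237612e-03 -9.99998278e-01]] 0.0953215778867646
```

View pics/top0.png

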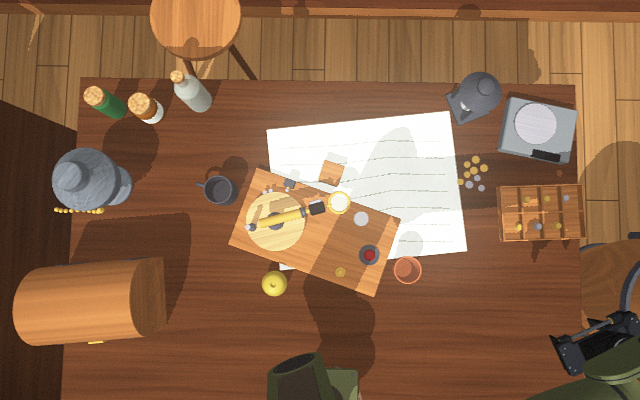

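View pics/side0.png

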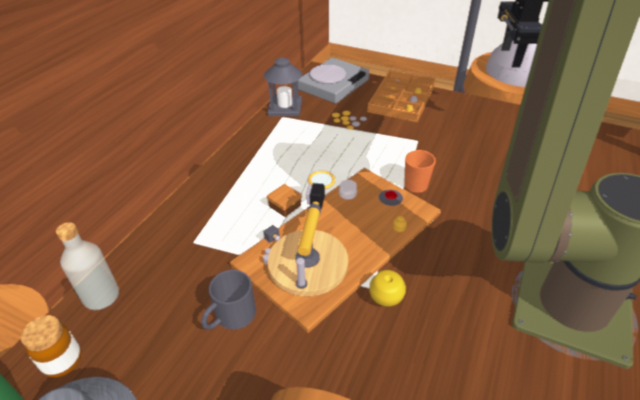

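The top view shows the board with corners near (259,168), (400,218), (376,297) and (229,243). The turntable is at about (276,222), the peg (252,227), the handle (316,208), the lens (339,202), and the dish (369,255). The side view agrees. I'll zoom in for accuracy.

```bash
python3 - <<'E'
import cv2
a=cv2.imread("pics/top0.png")[155:305,220:420]; cv2.imwrite("pics/topc.png",cv2.resize(a,None,fx=4,fy=4,interpolation=cv2.INTER_CUBIC))
E
cat > h.py <<'E'
import numpy as np
from workcell import robot,cams
def proj(n,P):
    m=cams.camera_model(n); c=(np.asarray(P)-m["position"])@m["rotation"]
    return np.array([m["fx"]*c[...,0]/c[...,2]+m["cx"],m["fy"]*c[...,1]/c[...,2]+m["cy"]]).T
def back(n,uv,z):
    m=cams.camera_model(n); d=m["rotation"]@np.array([(uv[0]-m["cx"])/m["fx"],(uv[1]-m["cy"])/m["fy"],1])
    return m["position"]+d*(z-m["position"][2])/d[2]
E
```

```text
(no output)
```

View pics/topc.png

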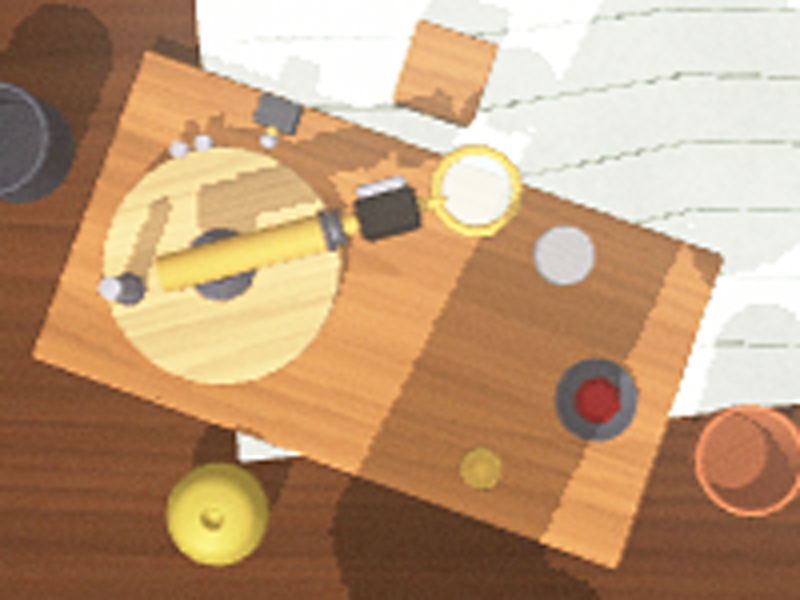

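The crop (4x, origin 220,155) gives these pixels: peg top (110,288), disc centre (222,265), block top (388,214), lens (476,190), gem (597,400). The paddle is on the block's far (+x) side. The four board corners are visible too. Next I'll back-project these.

```bash
python3 - <<'E'
from h import *
px=dict(c1=(146,51,.018),c2=(722,257,.018),c3=(615,569,.018),c4=(34,356,.018),disc=(222,265,.04),gem=(597,400,.039),peg=(110,288,.112),block=(388,214,.127),lens=(476,190,.104),weight=(481,468,.051),tin=(565,255,.048),cup=(752,461,.085),apple=(217,514,.06),mug=(8,140,.085),box=(446,72,.04))
P={k:back("top",(220-.375+x/4,155-.375+y/4),z) for k,(x,y,z) in px.items()}
for k,p in P.items(): print(k,p.round(4))
# stand fit: corners + disc + gem  (procrustes)
L=np.array([[130,110],[130,-340],[-110,-340],[-110,110],[0,0],[0,-285]])/1e3
W=np.array([P[k][:2] for k in("c1","c2","c3","c4","disc","gem")])
lc,wc=L.mean(0),W.mean(0);H=(L-lc).T@(W-wc);th=np.arctan2(H[0,1]-H[1,0],H[0,0]+H[1,1])
R=np.array([[np.cos(th),-np.sin(th)],[np.sin(th),np.cos(th)]]);A=wc-R@lc
print("th",np.degrees(th),"A",A,"res mm",((L-lc)@R.T+wc-W).round(4).tolist())
def ang(v): return np.arctan2(*(R.T@v)[::1])  # angle from -y: atan2(x,-y)
for k,s in(("peg",-1),("block",1),("lens",1)):
    v=R.T@(P[k][:2]-A)*s; print(k,"turn",np.arctan2(v[0],-v[1]),np.hypot(*v))
v=-R[:,1]; print("dish dir",v,"handle home",A+.125*v,"end",A+.225*v)
o=robot.get_obs();print(o["position"],o["joints"])
E
```

```text
c1 [0.6791 0.2032 0.018 ]
c2 [ 0.5349 -0.2197  0.018 ]
c3 [ 0.3101 -0.1439  0.018 ]
c4 [0.4549 0.2779 0.018 ]
disc [0.5224 0.1405 0.04  ]
gem [ 0.4312 -0.1278  0.039 ]
peg [0.5036 0.206  0.112 ]
block [0.5554 0.0204 0.127 ]
lens [ 0.5741 -0.0382  0.104 ]
weight [ 0.3831 -0.0459  0.051 ]
tin [ 0.5333 -0.1033  0.048 ]
cup [ 0.394  -0.2289  0.085 ]
apple [0.3491 0.137  0.06  ]
mug [0.6049 0.2849 0.085 ]
box [ 0.6638 -0.017   0.04  ]
th -18.79753601783601 A [0.52247067 0.14138922] res mm [[0.0019, 0.0004], [0.0011, -0.0027], [-0.0014, -0.0011], [-0.0011, 0.0031], [0.0001, 0.0008], [-0.0006, -0.0006]]
peg turn 0.6116156522782112 0.0673079628040714
block turn 0.5939409997148208 0.12542530505493577
lens turn 0.6079687426885562 0.1868996891683943
dish dir [-0.32222498 -0.94666312] handle home [0.48219254 0.02305633] end [ 0.44997005 -0.07160998]
[ 0.26589491 -0.59249188  0.21354537] [-7.05639012e+01  7.12807069e+00  9.46246770e+01 -2.48838382e-03
  7.83535470e+01 -4.73141608e+00]
```

Consistent: turn ≈ 0.605 rad, and the radii match the stated 68, 125 and 187 mm. I'll add a helper that turns targets into handwheel units, then move above the peg.

```bash
cat >> h.py <<'E'
A=np.array([.5225,.1412]); TH=np.radians(-18.8)
R=np.array([[np.cos(TH),-np.sin(TH)],[np.sin(TH),np.cos(TH)]])
def adir(t): return R@np.array([np.sin(t),-np.cos(t)])
def peg(t): return A-.068*adir(t)
def go(xy,z,yaw):
    "handwheel shift/turn shares from the present pose to TCP xy,z with tool y at world yaw (deg)"
    o=robot.get_obs(); E=o["ee_rot"]; d=E.T@(np.array([*xy,z])-o["position"])/.5
    y=np.degrees(np.arctan2(E[1,1],E[0,1])); t=-((yaw-y+90)%180-90)/90
    print("clock",round(o["clock"],2),"shift",d.round(4),"turn",round(t,4))
E
python3 - <<'E'
from h import *
p=peg(.605);print(p);go(p,.215,0)
E
```

```text
[0.50391193 0.20661012]
clock 0.1 shift [ 1.0886e+00 -1.2632e+00 -4.0000e-04] turn -0.7315
```

```bash
python3 -m handwheel '[[[0.54,-0.63,0],-0.3,0.5],[[0.54,-0.63,0],-0.3,0.5],[[0.54,-0.63,0],-0.3,0.5],[[0.54,-0.63,0],-0.3,0.5],[[0.54,-0.63,0],-0.3,0.5]]'; python3 - <<'E'
from h import *
go(peg(.605),.215,0)
E
```

```text
clock: 0.6
position: [0.3368, -0.3512, 0.2141]
ee_rot: [[0.627, 0.779, -0.0], [0.779, -0.627, 0.001], [0.0, -0.001, -1.0]]
wrist_force: [1.1, 0.9, 1.5]
width: 0.0603
gripper_force: 0.0
clock 0.6 shift [ 1.0785 -0.4394 -0.0012] turn -0.4317
```

```bash
python3 -m handwheel '[[[1,-0.42,0],-0.43,0.5],[[1,-0.42,0],-0.43,0.5],[[1,-0.42,0],-0.43,0.5],[[1,-0.42,0],-0.43,0.5],[[1,-0.42,0],-0.43,0.5]]'; python3 - <<'E'
from h import *
go(peg(.605),.215,0)
E
```

```text
clock: 1.1
position: [0.4058, -0.111, 0.2144]
ee_rot: [[-0.001, 1.0, 0.0], [1.0, 0.001, -0.0], [-0.0, 0.0, -1.0]]
wrist_force: [0.9, -0.3, -1.1]
width: 0.0476
gripper_force: 0.0
clock 1.1 shift [ 0.6349  0.1972 -0.0011] turn 0.001
```

```bash
python3 -m handwheel '[[[0.63,0.195,0],0,0.5],[[0.63,0.195,0],0,0.5],[[0.63,0.195,0],0,0.5],[[0.63,0.195,0],0,0.5],[[0.63,0.195,0],0,0.5]]'; python3 -m handwheel '[[[0,0,0],0,0.5]]'; python3 - <<'E'
from h import *
go(peg(.605),.16,0)
E
```

```text
clock: 1.6
position: [0.4803, 0.1279, 0.2144]
ee_rot: [[0.002, 1.0, 0.0], [1.0, -0.002, -0.0], [-0.0, 0.0, -1.0]]
wrist_force: [0.3, -0.7, 0.0]
width: 0.0476
gripper_force: 0.0
clock: 1.7
position: [0.4806, 0.1304, 0.2141]
ee_rot: [[-0.004, 1.0, -0.001], [1.0, 0.004, 0.001], [0.001, -0.001, -1.0]]
wrist_force: [0.4, -1.2, -1.3]
width: 0.0476
gripper_force: 0.0
clock 1.7 shift [0.1521 0.0474 0.1083] turn 0.0029
```

```bash
python3 -m handwheel '[[[0.152,0.047,0.1],0,0.5],[[0.152,0.047,0.1],0,0.5],[[0.152,0.047,0.1],0,0.5],[[0.152,0.047,0.1],0,0.5]]'; python3 - <<'E'
from h import *
import cv2
go(peg(.605),.075,0)
t=cams.capture("top")[:,:,::-1][130:290,200:400]; s=cams.capture("side")[:,:,::-1][150:330,220:420]
t=cv2.resize(t,(400,320));s=cv2.resize(s,(400,360));c=np.zeros((360,800,3),np.uint8);c[:320,:400]=t;c[:,400:]=s;cv2.imwrite("pics/p1.png",c)
E
```

```text
clock: 2.1
position: [0.5033, 0.2013, 0.1634]
ee_rot: [[0.001, 1.0, -0.003], [1.0, -0.001, -0.001], [-0.001, -0.003, -1.0]]
wrist_force: [0.1, -0.1, 0.3]
width: 0.0477
gripper_force: 0.0
clock 2.1 shift [0.0109 0.0016 0.1767] turn -0.0008
```

View pics/p1.png

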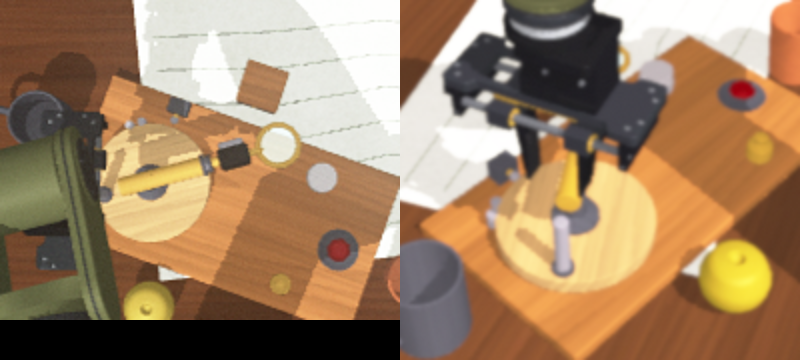

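The tool is above the turntable with its fingers straddling the arm's line. In the side view the peg top appears at about full-image (300,259). I'll check that against the projection.

```bash
python3 - <<'E'
from h import *
p=peg(.605)
print(proj("side",np.array([[*p,.112],[*p,.04],robot.get_obs()["position"]])))
E
```

```text
[[299.32186464 260.53051307]
 [300.76956723 283.98329696]
 [299.40111147 239.20678405]]
```

Peg position is confirmed. Lowering onto it and pinching.

```bash
python3 -m handwheel '[[[0.011,0.001,0],0,0.5],[[0.011,0.001,0.08],0,0.5],[[0.011,0.001,0.176],0,0.5],[[0.011,0.001,0.176],0,0.5],[[0.011,0.001,0.176],0,0.5]]' 15;  python3 -m handwheel '[[[0,0,0],0,0.1],[[0,0,0],0,0.1],[[0,0,0],0,0.1],[[0,0,0],0,0.1],[[0,0,0],0,0.1]]' 15; python3 - <<'E'
from h import *
for t in(.605,.45,.3,.15,.0): print(t);go(peg(t),.075,-18.8*(1-t/.605))
E
```

```text
clock: 2.7
position: [0.5045, 0.2066, 0.0772]
ee_rot: [[0.003, 1.0, -0.001], [1.0, -0.003, -0.0], [-0.0, -0.001, -1.0]]
wrist_force: [0.7, -0.2, 1.1]
width: 0.0477
gripper_force: 0.0
clock: 3.2
position: [0.5048, 0.2075, 0.0774]
ee_rot: [[0.002, 1.0, 0.001], [1.0, -0.002, 0.001], [0.001, 0.001, -1.0]]
wrist_force: [-1.5, 0.7, 4.0]
width: 0.0157
gripper_force: 15.0
0.605
clock 3.2 shift [-0.0017 -0.0018  0.0049] turn -0.0016
0.45
clock 3.2 shift [0.0025 0.0188 0.0049] turn 0.052
0.3
clock 3.2 shift [0.0035 0.0392 0.0049] turn 0.1037
0.15
clock 3.2 shift [0.0015 0.0595 0.0049] turn 0.1555
0.0
clock 3.2 shift [-0.0036  0.0792  0.0049] turn 0.2073
```

```bash
python3 -m handwheel '[[[0.002,0.01,0],0.026,0.1],[[0.003,0.02,0],0.052,0.1],[[0.004,0.03,0],0.078,0.1],[[0.0045,0.04,0],0.104,0.1],[[0.0045,0.04,0],0.104,0.1]]' 25; python3 - <<'E'
from h import *
for t in(.3,.15,.0): print(t);go(peg(t),.077,-18.8*(1-t/.605))
E
```

```text
clock: 3.7
position: [0.5251, 0.2103, 0.0774]
ee_rot: [[0.166, 0.986, 0.001], [0.986, -0.166, 0.002], [0.002, 0.0, -1.0]]
wrist_force: [-1.0, 4.0, 2.8]
width: 0.0156
gripper_force: 25.0
0.3
clock 3.7 shift [-0.0025 -0.0011  0.0008] turn -0.0006
0.15
clock 3.7 shift [-0.0012  0.0193  0.0008] turn 0.0512
0.0
clock 3.7 shift [-0.003   0.0396  0.0008] turn 0.103
```

```bash
python3 -m handwheel '[[[0,0.01,0],0.026,0.1],[[0,0.02,0],0.052,0.1],[[-0.0005,0.03,0],0.078,0.1],[[-0.002,0.04,0],0.103,0.1],[[-0.002,0.04,0],0.103,0.1]]' 25; python3 -m handwheel '[[[0,0,0],0,0.1],[[0,0,0],0,0.1]]'; python3 - <<'E'
from h import *
o=robot.get_obs(); print(o["position"],peg(0)); v=A-o["position"][:2]; v=R.T@v; print("turn est",np.arctan2(v[0],-v[1]),np.hypot(*v))
go(peg(0),.077,-18.8)
E
```

```text
clock: 4.2
position: [0.5445, 0.207, 0.0773]
ee_rot: [[0.322, 0.947, 0.001], [0.947, -0.322, 0.004], [0.004, -0.0, -1.0]]
wrist_force: [-0.5, 7.3, 1.8]
width: 0.0154
gripper_force: 25.0
clock: 4.4
position: [0.5445, 0.207, 0.0773]
ee_rot: [[0.321, 0.947, 0.001], [0.947, -0.321, 0.004], [0.004, 0.0, -1.0]]
wrist_force: [-0.8, 7.2, 1.1]
width: 0.0155
gripper_force: 25.0
[0.54446158 0.20695935 0.0773445 ] [0.54441407 0.20557215]
turn est 0.0057993757845521314 0.06932966673928481
clock 4.4 shift [-0.0027  0.0008  0.0007] turn 0.0008
```

```bash
python3 -m handwheel '[[[0,0,0],0,0.5],[[0,0,0],0,0.6],[[0,0,0],0,0.6],[[0,0,-0.1],0,0.6],[[0,0,-0.24],0,0.6]]'; python3 -m handwheel '[[[0,0,-0.1],0,0.7],[[0,0,-0.1],0,0.7]]'; python3 - <<'E'
from h import *
go(A+.125*adir(0),.19,-18.8)
E
```

```text
clock: 4.9
position: [0.5425, 0.2041, 0.1751]
ee_rot: [[0.322, 0.947, -0.005], [0.947, -0.322, -0.002], [-0.004, -0.004, -1.0]]
wrist_force: [1.4, 0.3, 0.2]
width: 0.0501
gripper_force: 0.0
clock: 5.1
position: [0.5485, 0.2059, 0.2365]
ee_rot: [[0.322, 0.947, 0.016], [0.947, -0.322, 0.004], [0.009, 0.013, -1.0]]
wrist_force: [0.6, 0.4, 0.9]
width: 0.0641
gripper_force: 0.0
clock 5.1 shift [-0.39   -0.0091  0.0896] turn 0.0004
```

```bash
python3 - <<'E'
from h import *
import cv2
t=cams.capture("top")[:,:,::-1][155:305,220:420]; cv2.imwrite("pics/p2.png",cv2.resize(t,None,fx=4,fy=4,interpolation=cv2.INTER_CUBIC))
g=A+.125*adir(0); l=A+.187*adir(0)
print((proj("top",np.array([[*g,.127],[*l,.104]]))-[219.6,154.6])*4)
go(g,.19,-18.8)
E
```

```text
[[382.26081531 324.90745546]
 [470.08407952 356.06428032]]
clock 5.15 shift [-0.3875 -0.0055  0.0823] turn 0.0004
```

View pics/p2.png

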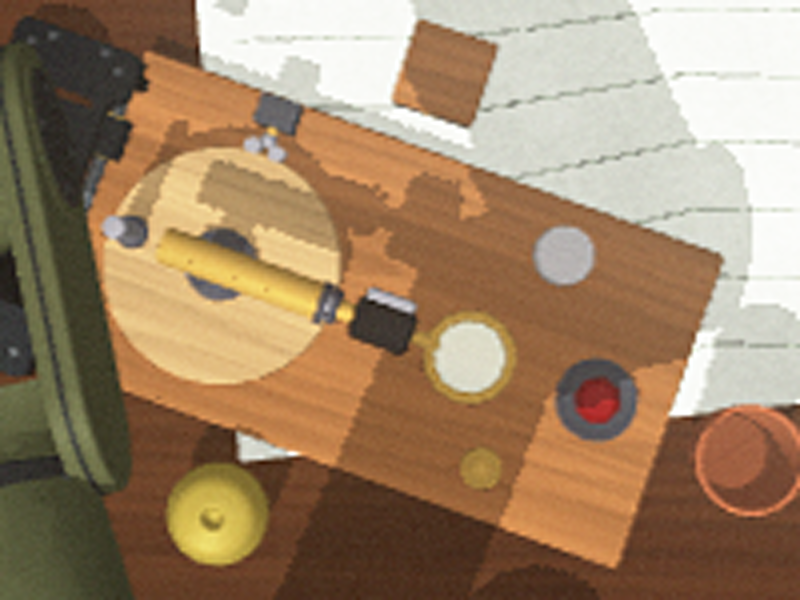

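The picture shows the ball between the bumps, the block at (383,325) and the lens at (470,356). Both match the detent predictions to within a pixel. Next I move over the handle.

```bash
python3 -m handwheel '[[[-0.387,-0.006,0.06],0,0.7],[[-0.387,-0.006,0.06],0,0.7],[[-0.387,-0.006,0.06],0,0.7],[[-0.387,-0.006,0.06],0,0.7],[[-0.387,-0.006,0.06],0,0.7]]'; python3 -m handwheel '[[[0,0,0],0,0.7],[[0,0,0],0,0.7]]'; python3 - <<'E'
from h import *
go(A+.125*adir(0),.088,-18.8)
E
```

```text
clock: 5.65
position: [0.4759, 0.0189, 0.1931]
ee_rot: [[0.327, 0.945, -0.006], [0.945, -0.327, -0.001], [-0.003, -0.005, -1.0]]
wrist_force: [1.1, 1.0, -0.3]
width: 0.0666
gripper_force: 0.0
clock: 5.85
position: [0.479, 0.0233, 0.196]
ee_rot: [[0.321, 0.947, -0.001], [0.947, -0.321, 0.0], [-0.0, -0.001, -1.0]]
wrist_force: [0.4, 0.8, 0.6]
width: 0.0665
gripper_force: 0.0
clock 5.85 shift [0.0013 0.0066 0.216 ] turn 0.0007
```

```bash
python3 -m handwheel '[[[0.001,0.0066,0],0,0.7],[[0.001,0.0066,0.08],0,0.7],[[0.001,0.0066,0.16],0,0.7],[[0.001,0.0066,0.216],0,0.7],[[0.001,0.0066,0.216],0,0.7]]'; python3 -m handwheel '[[[0,0,0],0,0.7],[[0,0,0],0,0.7]]'; python3 - <<'E'
from h import *
go(A+.125*adir(0),.088,-18.8)
E
```

```text
clock: 6.35
position: [0.4791, 0.0234, 0.0839]
ee_rot: [[0.32, 0.947, -0.01], [0.947, -0.32, 0.001], [-0.002, -0.009, -1.0]]
wrist_force: [-0.8, 0.8, 0.3]
width: 0.0664
gripper_force: 0.0
clock: 6.55
position: [0.4842, 0.0225, 0.0909]
ee_rot: [[0.321, 0.947, 0.004], [0.947, -0.321, -0.0], [0.001, 0.004, -1.0]]
wrist_force: [-0.1, -0.3, 0.8]
width: 0.0664
gripper_force: 0.0
clock 6.55 shift [-0.0006 -0.0041  0.0059] turn 0.001
```

```bash
python3 -m handwheel '[[[0,-0.003,0.004],0,0.7],[[0,-0.003,0.004],0,0.5],[[0,-0.003,0.004],0,0.4],[[0,-0.003,0.004],0,0.2],[[0,-0.003,0.004],0,0.2]]' 30; python3 -m handwheel '[[[0,0,0],0,0.2],[[0,0,0],0,0.2],[[0,0,0],0,0.2],[[0,0,0],0,0.2]]' 35; python3 - <<'E'
from h import *
print(robot.get_obs()["wrist_force"])
go(A+.125*adir(0),.088,-18.8)
go(A+.225*adir(0),.088,-18.8)
E
```

```text
clock: 7.05
position: [0.4813, 0.0225, 0.0869]
ee_rot: [[0.322, 0.947, 0.001], [0.947, -0.322, -0.0], [0.0, 0.001, -1.0]]
wrist_force: [1.8, -0.2, 0.7]
width: 0.04
gripper_force: 0.8
clock: 7.45
position: [0.4812, 0.0226, 0.0869]
ee_rot: [[0.322, 0.947, 0.0], [0.947, -0.322, -0.0], [0.0, 0.001, -1.0]]
wrist_force: [0.6, -2.0, 1.1]
width: 0.0281
gripper_force: 35.0
[ 0.55692779 -1.98703749  1.07517002]
clock 7.45 shift [ 0.0012  0.0018 -0.0022] turn 0.0003
clock 7.45 shift [-0.1988  0.0017 -0.0022] turn 0.0003
```

Pinched at 28 mm width, so the paddle is in. Pulling slowly.

```bash
python3 -m handwheel '[[[-0.02,0,0],0,0.2],[[-0.04,0,0],0,0.2],[[-0.06,0,0],0,0.2],[[-0.08,0,0],0,0.2],[[-0.1,0,0],0,0.2]]' 35; python3 -m handwheel '[[[-0.004,0,0],0,0.2],[[-0.008,0,0],0,0.2],[[-0.008,0,0],0,0.2]]'; python3 - <<'E'
from h import *
go(A+.225*adir(0),.088,-18.8)
E
```

```text
clock: 7.95
position: [0.4647, -0.0254, 0.0868]
ee_rot: [[0.322, 0.947, 0.001], [0.947, -0.322, 0.001], [0.001, 0.0, -1.0]]
wrist_force: [4.5, 7.2, 0.4]
width: 0.028
gripper_force: 35.0
clock: 8.25
position: [0.4635, -0.0287, 0.0868]
ee_rot: [[0.322, 0.947, 0.0], [0.947, -0.322, 0.001], [0.001, 0.0, -1.0]]
wrist_force: [3.0, 4.0, 1.3]
width: 0.0284
gripper_force: 35.0
clock 8.25 shift [-0.0903  0.0022 -0.0026] turn -0.0001
```

```bash
python3 -m handwheel '[[[-0.02,0,0],0,0.2],[[-0.04,0.001,0],0,0.2],[[-0.06,0.001,0],0,0.2],[[-0.075,0.002,0],0,0.2],[[-0.086,0.002,0],0,0.2]]' 35; python3 -m handwheel '[[[-0.002,0,0],0,0.2],[[-0.002,0,0],0,0.2],[[-0.002,0,0],0,0.2]]'; python3 - <<'E'
from h import *
go(A+.225*adir(0),.088,-18.8)
E
```

```text
clock: 8.75
position: [0.4503, -0.0693, 0.0866]
ee_rot: [[0.322, 0.947, -0.001], [0.947, -0.322, 0.002], [0.002, -0.001, -1.0]]
wrist_force: [2.1, 6.3, 2.1]
width: 0.0284
gripper_force: 35.0
clock: 9.05
position: [0.45, -0.0701, 0.0866]
ee_rot: [[0.322, 0.947, -0.001], [0.947, -0.322, 0.001], [0.001, -0.001, -1.0]]
wrist_force: [1.0, 4.9, 1.9]
width: 0.0285
gripper_force: 35.0
clock 9.05 shift [-0.0032  0.001  -0.0027] turn 0.0005
```

```bash
python3 -m handwheel '[[[-0.003,0,0],0,0.2],[[-0.006,0,0],0,0.2],[[-0.006,0,0],0,0.2]]' 40; python3 -m handwheel '[[[-0.003,0,0],0,0.2],[[-0.003,0,0],0,0.2],[[-0.003,0,0],0,0.2]]'; python3 - <<'E'
from h import *
import cv2
go(A+.225*adir(0),.088,-18.8)
s=cams.capture("side")[:,:,::-1][130:310,260:460]; t=cams.capture("top")[:,:,::-1][155:305,220:420]
c=np.zeros((360,800,3),np.uint8);c[:300,:400]=cv2.resize(t,(400,300),interpolation=2);c[:,400:]=cv2.resize(s,(400,360),interpolation=2);cv2.imwrite("pics/p3.png",c)
l=A+.287*adir(0);print((proj("top",np.array([*l,.104]))-[219.6,154.6])*2,(proj("side",np.array([*l,.104]))-[260,130])*2+[400,0])
E
```

```text
clock: 9.35
position: [0.4492, -0.0724, 0.0865]
ee_rot: [[0.322, 0.947, -0.0], [0.947, -0.322, 0.003], [0.002, -0.001, -1.0]]
wrist_force: [2.2, 6.5, 2.1]
width: 0.0283
gripper_force: 40.0
clock: 9.65
position: [0.4491, -0.0724, 0.0864]
ee_rot: [[0.322, 0.947, 0.001], [0.947, -0.322, 0.005], [0.005, -0.001, -1.0]]
wrist_force: [5.6, 12.5, 0.1]
width: 0.0282
gripper_force: 40.0
clock 9.65 shift [ 0.0018  0.0013 -0.0032] turn 0.0001
[305.33527915 203.38695944] [666.98692376  83.21095701]
```

View pics/p3.png

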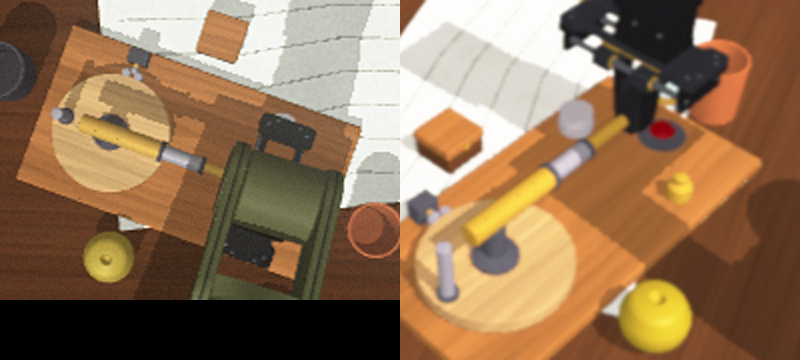

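The picture shows the silver middle tube and the thin rod both out, the ball between the bumps, and the bystanders in place. The pull force rose to 14 N with no further travel, so this is the second stop. I'll check it holds, then hand in.

```bash
python3 -m handwheel '[[[0,0,0],0,0.2],[[0,0,0],0,0.2],[[0,0,0],0,0.2],[[0,0,0],0,0.2],[[0,0,0],0,0.2]]' 40 && python3 - <<'E'
from h import *
from workcell import order
o=robot.get_obs();w=o["wrist_force"];print(o["position"],w,o["width"])
d=np.linalg.norm(o["position"][:2]-[.4812,.0226]);print(d)
if d>.098 and np.hypot(*w[:2])>8 and o["width"]<.03: print(order.sign_off())
E
```

```text
clock: 10.25
position: [0.4491, -0.0724, 0.0864]
ee_rot: [[0.322, 0.947, 0.001], [0.947, -0.322, 0.005], [0.005, -0.001, -1.0]]
wrist_force: [5.0, 13.0, 0.3]
width: 0.028
gripper_force: 40.0
[ 0.4490662  -0.07239507  0.08638302] [ 4.99624969 12.99937678  0.28089995] 0.028043474309744784
0.10028281746345717
the job is handed in; nothing more can be done
None
```

I handed the job in at 10.25 s of the 43 s, with the turntable in its detent and the handle held at the second stop (100 mm out, paddle squeezed, 40 N grip); the bystanders looked undisturbed in the last picture, and the verdict was not reported.

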